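# Fill the snack bowl from the tipping board and the cup

### The arm

A 6-joint arm with a two-finger parallel gripper is mounted at the origin on the work surface. World frame = base frame: x ahead of the robot, y to its left, z up, the work surface at z = 0. Lengths are in m, angles in rad, forces in N, time in s.
With the tool pointing down it reaches from about 0.25 to 0.725 m from the base axis. Payload 4 kg.
Tool frame: the origin (TCP) lies at the very end of the fingers, on their centre line; the grasp point (between the pads) lies 19 mm behind it; z points along the fingers, y is the line along which they close (so a half turn about z gives the same grasp; the last joint's range is limited). The gripper opens to 85 mm and grips with 20 to 120 N. Pads are 22 mm wide; open, the fingers measure 114 mm over their backs; the gripper's body (76 mm by 85 mm) begins 54 mm behind the grasp point. The pads swing forward as they close: fully open they stand 13 mm farther back than shut.
Start: joints at [1.279, 0.241, 0.005, 1.335, 0, 1.571], TCP at [0.144, 0.479, 0.231] pointing down, gripper open.
Joint ranges: [-2.72, 2.72], [-1.05, 1.87], [-1.09, 1.28], [-1.99, 2.15], [-1.42, 1.44], [-3.14, 3.14]. Speed limits (rad/s): [2.79, 2.79, 3.14, 3.14, 3.14, 3.14].

### API

Orientations are given as a unit quaternion [x, y, z, w].
In Python, from workcell import * gives the robot as it stands. The module is installed in compiled form; this text tells all that it offers.
- The arm moves only by the tool send_rows, never from a script. Its argument "steps" is text: rows parted by semicolons, each of 7 numbers parted by spaces: the opening, from -1 (shut) to 1 (fully open), then the shift along the world's x, y, z in m, then the turn, a rotation vector about the world's x, y, z in rad. A call has exactly 5 rows; each row shifts and turns the commanded pose from where the row before left it; what a row does not reach is not made up. A row lasts 1/12 s, in which the tool goes at most 41.7 mm and 7.16 degrees, less where a joint would pass 70% of its speed; a pose out of reach is approached as far as the arm can. A call is refused whole if a number of a shift passes 0.0417 or a number of a turn 0.125, either way. A call with a gripper value outside its range is refused whole. The fingers move at their own pace and stop on an object; the grip force is fixed at half the most. Time passes only in rows, so rows that do not move let the fingers close, or fill a call up. It gives the time, the measured TCP pose, the force, the opening and the grip force at its end, in the units of the state.
- get_obs(): the state, without advancing time (a new reading comes with each control period).
- camera(name): name is "scene" or "top"; returns a dict with "frame" (400x640x3 uint8, red, green, blue), "range_z" (400x640 float32, m along the optical axis (not along the pixel's ray), 0 where there is no reading), "camera_matrix" (3x3 intrinsics, pixels), "extrinsics" (4x4, takes a point from world to camera coordinates). Camera axes: x right, y down, z forward; pixel columns grow to the right and rows downward; lengths in m; the calibration is good to about 2 mm. A picture is of the moment at which its call begins.
- job_done(): hands the job in; it is judged then, once.
The state is a dict: "clock": time; "joint_pos": joint angles; "joint_vel": joint speeds; "tau": joint torques, N m; "eef_pos": TCP position; "tool_rot": TCP orientation; "ft_force": force on the tool from outside, world axes, zero at the start; "ft_torque": the same for the moment, N m; "grip_width": finger opening in m; "grasp_force": force on a finger pad.
Only numpy, scipy, OpenCV 4.12 (cv2) and the standard library are available. Lean on these libraries where they do the work, as an engineer would, in place of code of your own. Each camera call takes 0.05 s, during which the arm holds its last target. There are 200 camera calls.

### The job

Fill the steel bowl with the snacks: first raise the hinged prep board by its bar so that all three chocolate pieces slide off its lip into the bowl, and lower the board fully again; then pour all six walnuts out of the white cup on top of them. Stand the empty cup upright on the counter again and leave the bowl where it is, without knocking the mug, jar, teapot or paper-towel stand about.

Things in the scene. Friction and masses are not known exactly. Their poses are not given: they have to be found in the camera images.
- stand: fixed dark-wood stand of the prep board, 155 mm long, 130 mm wide, 112 mm high. Origin on the counter straight under the hinge; local x points level towards the board's lip and the bowl, away from the bar handle; z up. It lies at local x -155 to -3 mm, y -65 to +65 mm
- board (a joint): hinge of the light-wood prep board, rad: 0 = level, at rest; grows to 1.25 as the bar end is lifted and the lip dips. The axis is the stand's local y, 115 mm above the counter. The board weighs about 0.35 kg, is lightly damped and falls back level when let go. The pieces slide off at roughly 0.5 to 0.8 rad
- lip (a point): middle of the board's open lip edge, on its upper face, 50 mm past the hinge and overhanging the bowl; 123 mm above the counter when level. The board is 190 x 124 mm, from the stand's local x -140 mm (back) to +50 mm (lip), with rims 18 mm high and 8 mm thick on its two sides and back
- bar (a point): middle of the board's round steel bar handle, 10 mm thick, 90 mm long along the stand's y, held by two 10 mm side arms at its ends; with the board level it is 131 mm above the counter, 185 mm behind the hinge, 45 mm behind the board's back; nothing lies beneath it but the counter. It turns with the board about the hinge
- bowl: loose round steel mixing bowl, 170 mm across the rim, 90 mm across the foot, 62 mm high, wall 4 mm, inner floor at 6 mm, 0.7 kg. Origin: centre of its underside. It stands just in front of the stand, under the lip
- bowl_rim (a point): centre of the bowl's mouth, 62 mm above its underside
- cup: plain white straight cup without a handle, 68 mm outside diameter, 80 mm high, wall 3 mm, floor 4 mm, about 0.15 kg empty, glazed smooth, holding the walnuts loosely. Origin: centre of its underside, z along its axis to the mouth. It stands in one of three places, swapped at random with the mug and the jar
- cup_rim (a point): centre of the cup's mouth, 80 mm above its underside
- walnut1: brown walnut, about 25 mm across and 29 mm long, 12 g, starts in the cup. Origin: its centre
- walnut2: brown walnut, about 25 mm across and 29 mm long, 12 g, starts in the cup. Origin: its centre
- walnut3: brown walnut, about 25 mm across and 29 mm long, 12 g, starts in the cup. Origin: its centre
- walnut4: brown walnut, about 25 mm across and 29 mm long, 12 g, starts in the cup. Origin: its centre
- walnut5: brown walnut, about 25 mm across and 29 mm long, 12 g, starts in the cup. Origin: its centre
- walnut6: brown walnut, about 25 mm across and 29 mm long, 12 g, starts in the cup. Origin: its centre
- choc1: dark chocolate block 30 x 24 x 16 mm, 14 g, starts flat on the board. Origin: centre of its 30 x 24 mm underside
- choc2: dark chocolate block 30 x 24 x 16 mm, 14 g, starts flat on the board. Origin: centre of its 30 x 24 mm underside
- choc3: dark chocolate block 30 x 24 x 16 mm, 14 g, starts flat on the board. Origin: centre of its 30 x 24 mm underside
- mug: bystander: white mug, 80 mm across, 92 mm high, with a side handle at its local +y reaching about 75 mm from its axis. Origin: centre of its underside
- jar: bystander: closed glass jar with a steel cap, 72 mm across, 115 mm high. Origin: centre of its underside
- teapot: bystander: orange teapot, body 128 mm across, 129 mm high with its knob; spout to local +x reaching 110 mm from its axis, handle to local -x reaching 98 mm. Origin: centre of its underside
- towel: bystander: fixed upright paper-towel stand, base 150 mm across, roll 110 mm across, 270 mm high. Origin: centre of its underside

How it is judged:
On the way, in this order (a step that is already met when the one before it is completed fails the run):
1. all three chocolates are in the bowl and the board is back level (z of choc1 in the frame of bowl between 0 and 0.075 m and horizontal distance between each of choc1, choc2, choc3 and bowl below 0.078 m and z of choc2 in the frame of bowl between 0 and 0.075 m and z of choc3 in the frame of bowl between 0 and 0.075 m and value of joint board below 0.06 rad), for 0.2 s.
2. all six walnuts are in the bowl (z of walnut1 in the frame of bowl between 0 and 0.075 m and horizontal distance between each of walnut1, walnut2, walnut3, walnut4, walnut5, walnut6 and bowl below 0.078 m and z of walnut2 in the frame of bowl between 0 and 0.075 m and z of walnut3 in the frame of bowl between 0 and 0.075 m and z of walnut4 in the frame of bowl between 0 and 0.075 m and z of walnut5 in the frame of bowl between 0 and 0.075 m and z of walnut6 in the frame of bowl between 0 and 0.075 m), for 0.2 s.
At the end, for the whole second after the job is handed in: All three chocolates and all six walnuts lie still in the bowl (centres within 78 mm of the bowl's axis and less than 75 mm above its underside), the board is level (below 0.06 rad), the cup stands upright (within 0.08 rad) and still on the counter, the bowl stands level and still (all of step 1 and all of step 2 and linear speed of each of walnut1, walnut2, walnut3, walnut4, walnut5, walnut6, choc1, choc2, choc3 below 0.05 m/s and angle between cup's own z axis and vertical below 0.08 rad and height (world z) of cup between -0.004 and 0.006 m and linear speed of each of cup, bowl below 0.02 m/s and angle between bowl's own z axis and vertical below 0.06 rad); the robot touches nothing.
It fails at once if a bystander is shoved by more than 25 mm or tipped by more than 0.3 rad (distance of any of mug, jar, teapot from where it was at the start of the episode above 0.025 m or angle between any of mug, jar, teapot's own z axis and vertical above 0.3 rad).
It fails at once if the paper-towel stand is hit (more than 8 N) (contact force between towel and the arm above 8 N).
It fails at once if the bowl is shifted by more than 40 mm (distance of bowl from where it was at the start of the episode above 0.04 m).
It also fails if it takes over 72 s, if anything falls off the work surface, if the arm or the gripper's body presses on something with over 40 N, if the wrist force passes 120 N, or if a joint passes its speed limit or range.

## Working session

There is one attempt and no reset: what is moved stays moved. The work goes in short steps, Python scripts to look and compute and a tool call to move; the robot and the scene stay as the last step left them, time stands still between calls to the robot, and variables do not carry over. Pictures are saved under pics/ and viewed, at most 10 in all, crops included, and the job is handed in when it is done.

Besides the shell and the picture viewer there is one more tool, called after ">>>" as name(argument=value, ...), one argument or row to a line, values as JSON. send_rows: Moves the arm, as the interface text tells. Its arguments: {"type":"object","properties":{"steps":{"type":"string"}},"required":["steps"]}

```bash
mkdir -p pics
cat > h.py <<'E'
from workcell import *
import numpy as np, cv2
def cloud(name):
    c=camera(name); K=np.array(c["camera_matrix"]); T=np.linalg.inv(np.array(c["extrinsics"])); d=c["range_z"]
    v,u=np.mgrid[0:400,0:640]
    P=np.stack([(u-K[0,2])/K[0,0]*d,(v-K[1,2])/K[1,1]*d,d,np.ones_like(d)],-1)@T.T
    P=P[...,:3]; P[d<=0]=np.nan
    return c["frame"],P
E
python3 - <<'E'
from h import *
for n in("scene","top"):
    f,P=cloud(n); np.save(n+".npy",P); cv2.imwrite(f"pics/{n}0.png",f[...,::-1]); c=camera(n); print(np.linalg.inv(c["extrinsics"]).round(3))
o=get_obs(); print({k:np.round(v,3) for k,v in o.items()})
E
```

```text
[[-0.826  0.471 -0.31   0.839]
 [ 0.564  0.703 -0.434  0.337]
 [ 0.014 -0.533 -0.846  0.839]
 [ 0.     0.     0.     1.   ]]
[[-0.007 -0.995  0.102  0.478]
 [-1.     0.007 -0.003 -0.029]
 [ 0.003 -0.102 -0.995  1.116]
 [ 0.     0.     0.     1.   ]]
{'clock': np.float64(0.2), 'joint_pos': array([1.279, 0.241, 0.004, 1.335, 0.   , 1.571]), 'joint_vel': array([-0.   , -0.003,  0.005,  0.   , -0.001, -0.   ]), 'tau': array([-0.0000e+00, -3.7225e+01,  2.5240e+01,  1.2000e-02, -0.0000e+00,
        0.0000e+00]), 'eef_pos': array([0.144, 0.478, 0.231]), 'tool_rot': array([ 0.145,  0.989, -0.001, -0.   ]), 'ft_force': array([-0.109,  0.191, -0.247]), 'ft_torque': array([ 0.009, -0.036, -0.019]), 'grasp_force': np.float64(0.0), 'grip_width': np.float64(0.085)}
```

View pics/scene0.png

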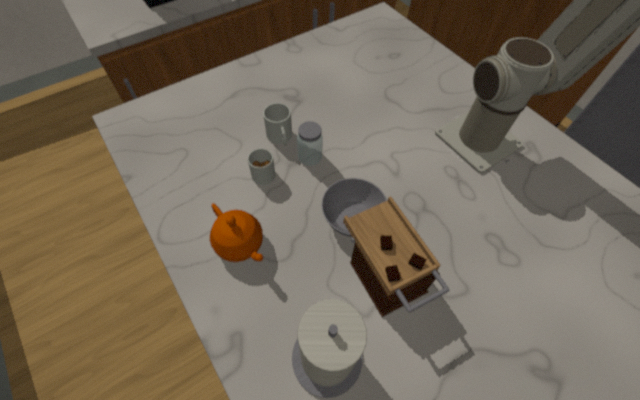

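View pics/top0.png

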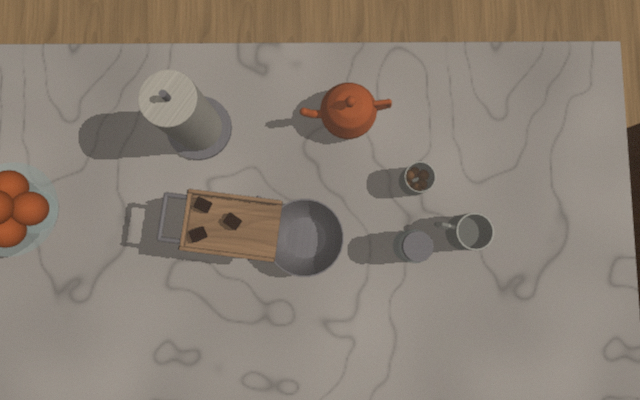

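The top view (up = +x, right = -y) shows the board at about (230,225) with its bar at about (163,217), and the bowl at (308,238). The cup with walnuts is at (419,178), the jar at (417,245), the mug at (473,232), the teapot at (348,110) and the towel at (185,110). Next I'll measure them.

Run:
```python
from h import *
P=np.load("top.npy"); 
def circ(box,zlo,zhi):
    u0,v0,u1,v1=box; Q=P[v0:v1,u0:u1].reshape(-1,3); Q=Q[(Q[:,2]>zlo)&(Q[:,2]<zhi)]
    (c,r)=cv2.minEnclosingCircle(Q[:,:2].astype(np.float32)); return np.round(c,4),round(r,4),len(Q),Q[:,2].max().round(4)
print("bowl",circ((284,195,350,280),.052,.075))
print("cup",circ((398,155,440,200),.072,.09))
print("jar",circ((395,222,440,270),.105,.13))
print("mug",circ((450,205,500,255),.085,.1))
print("teapot",circ((318,80,378,140),.03,.15))
print("towel",circ((130,60,215,140),.25,.3))
# bar
Q=P[185:250,155:180].reshape(-1,3); Q=Q[(Q[:,2]>.115)]
print("bar pts",len(Q),cv2.minAreaRect((Q[:,:2]*1000).astype(np.float32)),np.median(Q[:,2]))
Q=P[185:265,178:290].reshape(-1,3); Q=Q[(Q[:,2]>.11)]
print("board",cv2.minAreaRect((Q[:,:2]*1000).astype(np.float32)),np.median(Q[:,2]))
for v in(200,217,235): print([P[v,u].round(3) for u in range(158,190,3)])
```

```text
bowl (array([0.4879, 0.0038]), 0.0849, 543, np.float64(0.0684))
cup (array([ 0.6147, -0.2444]), 0.0349, 168, np.float64(0.0839))
jar (array([ 0.4672, -0.2294]), 0.0327, 763, np.float64(0.1219))
mug (array([ 0.4994, -0.3495]), 0.046, 268, np.float64(0.0975))
teapot (array([ 0.7673, -0.0942]), 0.0684, 2546, np.float64(0.1306))
towel (array([0.7426, 0.2495]), 0.0088, 89, np.float64(0.2729))
bar pts 400 ((528.4476928710938, 271.0753173828125), (47.93475341796875, 99.75453186035156), 84.7114028930664) 0.13496099985982918
board ((511.5545349121094, 157.84646606445312), (210.8607940673828, 133.53749084472656), 84.49710845947266) 0.12405841823785896
[array([0.574, 0.341, 0.001]), array([0.574, 0.334, 0.   ]), array([0.563, 0.285, 0.134]), array([0.563, 0.28 , 0.131]), array([ 0.574,  0.314, -0.001]), array([ 0.574,  0.307, -0.001]), array([0.573, 0.299, 0.005]), array([0.574, 0.293, 0.   ]), array([ 0.574,  0.287, -0.001]), array([0.573, 0.278, 0.004]), array([0.561, 0.234, 0.142])]
[array([0.535, 0.34 , 0.001]), array([0.528, 0.29 , 0.135]), array([0.528, 0.285, 0.13 ]), array([ 0.535,  0.32 , -0.002]), array([0.535, 0.312, 0.002]), array([ 0.535,  0.306, -0.001]), array([0.535, 0.298, 0.003]), array([0.535, 0.292, 0.   ]), array([0.535, 0.285, 0.001]), array([0.527, 0.239, 0.142]), array([0.528, 0.237, 0.129])]
[array([0.492, 0.294, 0.138]), array([0.492, 0.289, 0.134]), array([0.494, 0.325, 0.001]), array([0.494, 0.319, 0.   ]), array([ 0.494,  0.312, -0.002]), array([0.494, 0.305, 0.002]), array([ 0.494,  0.299, -0.002]), array([ 0.494,  0.293, -0.004]), array([0.492, 0.244, 0.144]), array([0.492, 0.24 , 0.139]), array([0.492, 0.238, 0.124])]
```

Run:
```python
from h import *
for n in("top","scene"):
    P=np.load(n+".npy").reshape(-1,3)
    # rims: points at rim-top height in board region
    Q=P[(P[:,2]>.134)&(P[:,2]<.149)&(P[:,0]>.4)&(P[:,0]<.62)&(P[:,1]>.03)&(P[:,1]<.25)]
    r=cv2.minAreaRect((Q[:,:2]*1000).astype(np.float32)); print(n,"rim",len(Q),r, "z",np.median(Q[:,2]).round(4))
    Q=P[(P[:,2]>.12)&(P[:,2]<.145)&(P[:,0]>.5)&(P[:,0]<.56)&(P[:,1]>.262)&(P[:,1]<.32)]
    a=np.polyfit(Q[:,0],Q[:,1],1); print("bar",len(Q),a,np.polyval(a,.53),Q[:,2].max(),Q[:,1].min(),Q[:,1].max())
    Q=P[(P[:,2]>.02)&(P[:,2]<.09)&(P[:,0]>.55)&(P[:,0]<.67)&(P[:,1]>-.3)&(P[:,1]<-.19)]
    print("cup",cv2.minEnclosingCircle(Q[:,:2].astype(np.float32)), Q[:,2].max())
    Q=P[(P[:,2]>.055)&(P[:,2]<.072)&(P[:,0]>.38)&(P[:,0]<.6)&(P[:,1]>-.1)&(P[:,1]<.04)]
    print("bowl",cv2.minEnclosingCircle(Q[:,:2].astype(np.float32)))
# arc table: TCP displacement vs theta for tool rigid with board, pretilt -0.2, grasp offset .019
rho=np.hypot(.185,.016);f=np.arctan2(.016,.185)
p=lambda t:np.array([-rho*np.cos(f+t)+0,rho*np.sin(f+t)])
def tcp(t,tau=-.2,d=.019): 
    b=p(t); return np.array([b[0]-d*np.sin(t+tau),b[1]-d*np.cos(t+tau)]) # local x (to lip), z
for t in np.arange(0,.86,.05): print(round(t,2),(tcp(t)-tcp(0)).round(4)*1000,(tcp(t+.05)-tcp(t)).round(4)*1000)
```

```text
top rim 1587 ((513.2608032226562, 154.92318725585938), (200.86041259765625, 124.10935974121094), 82.44761657714844) z 0.1401
bar 157 [-0.12706941  0.35460326] 0.28725647717642655 0.14155481588389318 0.2784398276250227 0.29617083189357096
cup ((0.6145696640014648, -0.24421165883541107), 0.03495040535926819) 0.08392917105916964
bowl ((0.4874817132949829, 0.003573325928300619), 0.08456236869096756)
scene rim 1495 ((512.6964111328125, 155.42645263671875), (201.94688415527344, 125.4984130859375), 82.78681182861328) z 0.1399
bar 153 [-0.13335777  0.35962956] 0.28894994154715337 0.13849324652858896 0.2806800961087665 0.2965532142661595
cup ((0.6144641637802124, -0.24364756047725677), 0.035149700939655304) 0.0838785490049957
bowl ((0.48648107051849365, 0.002991143148392439), 0.08487440645694733)
0.0 [0. 0.] [0.1 9.1]
0.05 [0.1 9.1] [0.5 9. ]
0.1 [ 0.6 18.1] [1. 9.]
0.15 [ 1.6 27.1] [1.4 8.9]
0.2 [ 3.1 36.1] [1.9 8.9]
0.25 [ 5.  44.9] [2.3 8.8]
0.3 [ 7.3 53.7] [2.8 8.6]
0.35 [10.1 62.3] [3.2 8.5]
0.4 [13.3 70.8] [3.6 8.3]
0.45 [16.9 79.1] [4.  8.1]
0.5 [20.9 87.2] [4.4 7.9]
0.55 [25.4 95.1] [4.8 7.7]
0.6 [ 30.2 102.8] [5.2 7.4]
0.65 [ 35.4 110.2] [5.6 7.2]
0.7 [ 40.9 117.4] [5.9 6.9]
0.75 [ 46.8 124.2] [6.2 6.6]
0.8 [ 53.1 130.8] [6.6 6.2]
0.85 [ 59.7 137. ] [6.9 5.9]
```

>>> send_rows(
  steps="-0.25 0.035 -0.016 0 0 0 0.0405;-0.25 0.035 -0.016 0 0 0 0.0405;-0.25 0.035 -0.016 0 0 0 0.0405;-0.25 0.035 -0.016 0 0 0 0.0405;-0.25 0.035 -0.016 0 -0.0496 0.0064 0",
)

```text
clock: 0.62
eef_pos: [0.3198, 0.3965, 0.2318]
tool_rot: [0.064, 0.998, -0.025, -0.002]
ft_force: [-0.6, -0.2, -0.5]
grip_width: 0.032
grasp_force: 0.0
```

>>> send_rows(
  steps="-0.25 0.035 -0.016 0 -0.0496 0.0064 0;-0.25 0.035 -0.016 0 -0.0496 0.0064 0;-0.25 0.035 -0.016 0 -0.0496 0.0064 0;-0.25 0.035 -0.016 0 0 0 0;-0.25 0.035 -0.016 0 0 0 0",
)

```text
clock: 1.03
eef_pos: [0.4953, 0.3184, 0.2301]
tool_rot: [0.064, 0.993, -0.1, -0.007]
ft_force: [0.3, 1.2, -0.2]
grip_width: 0.0321
grasp_force: 0.0
```

>>> send_rows(
  steps="-0.25 0.0126 -0.0058 -0.008 0 0 0;-0.25 0.0126 -0.0058 -0.008 0 0 0;-0.25 0.0126 -0.0058 -0.008 0 0 0;-0.25 0 0 0 0 0 0;-0.25 0 0 0 0 0 0",
)

```text
clock: 1.45
eef_pos: [0.5307, 0.3013, 0.2061]
tool_rot: [0.064, 0.993, -0.1, -0.008]
ft_force: [-0.1, 0.3, -0.5]
grip_width: 0.032
grasp_force: 0.0
```

```bash
cat >> h.py <<'E'
from scipy.spatial.transform import Rotation as Rn
def st():
    o=get_obs(); R=Rn.from_quat(o["tool_rot"]).as_matrix()
    print("t",round(float(o["clock"]),2),"p",o["eef_pos"].round(4),"y",R[:,1].round(3),"z",R[:,2].round(3),"q",o["joint_pos"].round(2),"F",o["ft_force"].round(1),"w",round(float(o["grip_width"]),4),"gf",round(float(o["grasp_force"]),1)); return o,R
E
python3 -c "from h import *;st()"
```

```text
t 1.45 p [0.5307 0.3013 0.2061] y [ 0.126  0.972 -0.2  ] z [-0.028 -0.198 -0.98 ] q [ 0.59  0.59  0.45  1.57 -0.15  0.73] F [-0.1  0.3 -0.5] w 0.032 gf 0.0
```

>>> send_rows(
  steps="-0.25 0 -0.0033 -0.018 0 0 0;-0.25 0 -0.0033 -0.018 0 0 0;-0.25 0 -0.0033 -0.018 0 0 0;-0.25 0 -0.0033 -0.018 0 0 0;-0.25 -0.001 -0.0031 -0.018 0 0 0",
)

```text
clock: 1.87
eef_pos: [0.5294, 0.2865, 0.1176]
tool_rot: [0.063, 0.993, -0.099, -0.006]
ft_force: [-0.2, 0.2, 0.0]
grip_width: 0.032
grasp_force: 0.0
```

>>> send_rows(
  steps="-1 0 0 0 0 0 0;-1 0 0 0 0 0 0;-1 0 0 0 0 0 0;-1 0 0 0 0 0 0;-1 0 0 0 0 0 0",
)

```text
clock: 2.28
eef_pos: [0.5286, 0.2849, 0.1181]
tool_rot: [0.064, 0.993, -0.1, -0.008]
ft_force: [-4.2, -2.9, -1.3]
grip_width: 0.0071
grasp_force: 58.4
```

```bash
python3 -c "
from h import *
st()
f,P=cloud('scene');cv2.imwrite('pics/g1.png',cv2.resize(f[150:350,300:500],(600,600))[...,::-1])"
```

```text
t 2.28 p [0.5286 0.2849 0.1181] y [ 0.125  0.972 -0.201] z [-0.029 -0.199 -0.98 ] q [ 0.57  0.61  0.25  1.35 -0.15  0.71] F [-4.2 -2.9 -1.3] w 0.0071 gf 58.4
```

View pics/g1.png

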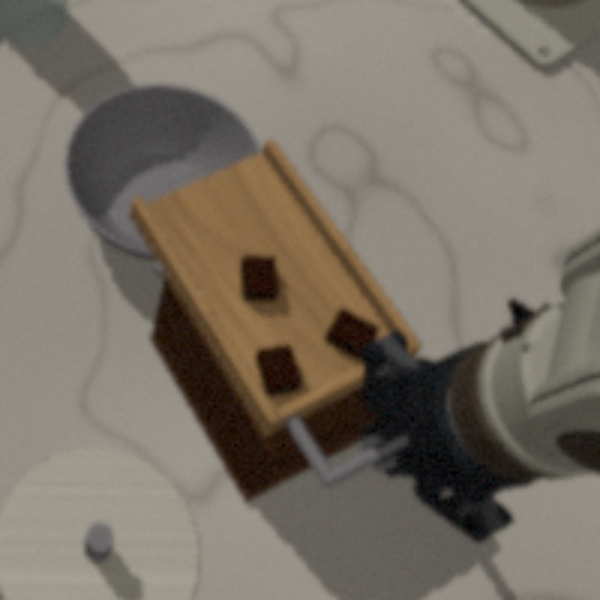

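The close-up shows the gripper holding the bar between its arms, about (400,440) in the crop. All three chocolates are still on the board. I'll lift it along the arc now.

>>> send_rows(
  steps="-1 0 0 0.0091 0.0496 -0.0064 0;-1 0 -0.0005 0.009 0.0496 -0.0064 0;-1 -0.0001 -0.001 0.009 0.0496 -0.0064 0;-1 -0.0002 -0.0014 0.0089 0.0496 -0.0064 0;-1 -0.0002 -0.0019 0.0089 0.0496 -0.0064 0",
)

```text
clock: 2.75
eef_pos: [0.5277, 0.2788, 0.1627]
tool_rot: [0.065, 0.998, 0.024, -0.0]
ft_force: [-4.1, -5.8, -3.5]
grip_width: 0.0075
grasp_force: 58.9
```

```bash
python3 -c "
from h import *
st()
f,P=cloud('scene');Q=P[(abs(P[...,0]-.52)<.1)&(P[...,1]>.06)&(P[...,1]<.22)&(P[...,2]>.09)]
a=np.polyfit(Q[:,1],Q[:,2],1);print(a)"
```

```text
t 2.75 p [0.5277 0.2788 0.1627] y [0.129 0.991 0.047] z [ 0.003  0.047 -0.999] q [0.47 0.45 0.12 1.22 0.04 0.59] F [-4.1 -5.8 -3.5] w 0.0075 gf 58.9
[ 3.7103825  -0.25815686]
```

>>> send_rows(
  steps="-1 -0.0003 -0.0023 0.0088 0.0496 -0.0064 0;-1 -0.0004 -0.0028 0.0086 0.0496 -0.0064 0;-1 -0.0004 -0.0032 0.0085 0.0496 -0.0064 0;-1 -0.0005 -0.0036 0.0083 0.0496 -0.0064 0;-1 -0.0005 -0.004 0.0081 0.0496 -0.0064 0",
)

```text
clock: 3.22
eef_pos: [0.5255, 0.2622, 0.204]
tool_rot: [0.065, 0.987, 0.147, 0.008]
ft_force: [-3.2, -6.5, -6.9]
grip_width: 0.0076
grasp_force: 59.5
```

>>> send_rows(
  steps="-1 -0.0003 -0.0022 0.004 0.0248 -0.0032 0;-1 -0.0003 -0.0022 0.0039 0.0248 -0.0032 0;-1 -0.0003 -0.0024 0.0039 0.0248 -0.0032 0;-1 -0.0003 -0.0024 0.0038 0.0248 -0.0032 0;-1 -0.0003 -0.0026 0.0037 0.0248 -0.0032 0",
)

```text
clock: 3.63
eef_pos: [0.5239, 0.2504, 0.2225]
tool_rot: [0.064, 0.976, 0.208, 0.011]
ft_force: [-2.7, -5.5, -6.6]
grip_width: 0.0075
grasp_force: 59.6
```

```bash
python3 -c "
from h import *
st()
f,P=cloud('top');np.save('t1.npy',P);cv2.imwrite('pics/l1.png',cv2.resize(f[150:300,140:380],(800,500))[...,::-1])"
```

```text
t 3.63 p [0.5239 0.2504 0.2225] y [0.121 0.905 0.407] z [ 0.048  0.404 -0.913] q [ 0.25  0.28 -0.04  1.09  0.39  0.41] F [-2.7 -5.5 -6.6] w 0.0075 gf 59.6
```

View pics/l1.png

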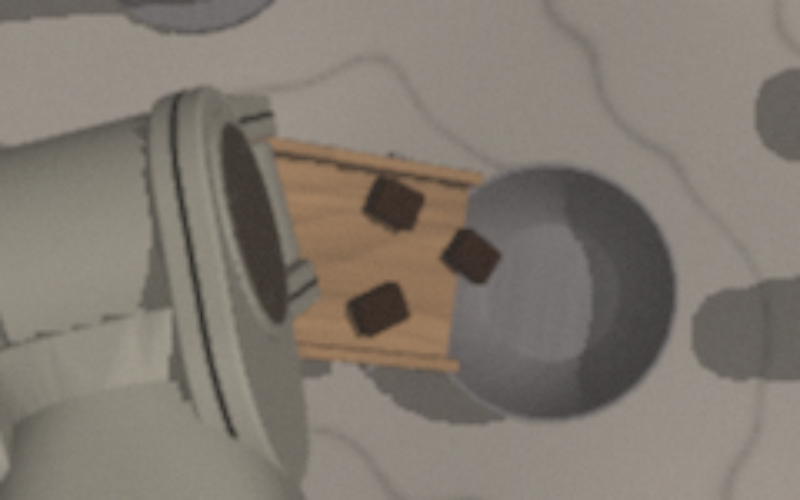

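The pieces are already sliding: one is at the lip (470,255) and two are behind it at (395,203) and (378,308). I'll raise the board slightly more and hold.

>>> send_rows(
  steps="-1 0 0 0 0 0 0;-1 0 0 0 0 0 0;-1 -0.0003 -0.0027 0.0037 0.0248 -0.0032 0;-1 -0.0003 -0.0027 0.0036 0.0248 -0.0032 0;-1 0 0 0 0 0 0",
)

```text
clock: 4.1
eef_pos: [0.5232, 0.2449, 0.2298]
tool_rot: [0.064, 0.97, 0.232, 0.012]
ft_force: [-3.5, -5.0, -7.4]
grip_width: 0.0074
grasp_force: 59.8
```

>>> send_rows(
  steps="-1 0 0 0 0 0 0;-1 0 0 0 0 0 0;-1 0 0 0 0 0 0;-1 0 0 0 0 0 0;-1 0 0 0 0 0 0",
)

```text
clock: 4.52
eef_pos: [0.5233, 0.2453, 0.2294]
tool_rot: [0.064, 0.971, 0.231, 0.012]
ft_force: [-4.2, -5.7, -7.4]
grip_width: 0.0075
grasp_force: 59.8
```

```bash
python3 -c "
from h import *
st()
f,P=cloud('top');cv2.imwrite('pics/l2.png',cv2.resize(f[150:300,140:380],(800,500))[...,::-1])"
```

```text
t 4.52 p [0.5233 0.2453 0.2294] y [0.119 0.885 0.451] z [ 0.054  0.448 -0.893] q [ 0.21  0.26 -0.06  1.08  0.44  0.38] F [-4.2 -5.7 -7.4] w 0.0075 gf 59.8
```

View pics/l2.png

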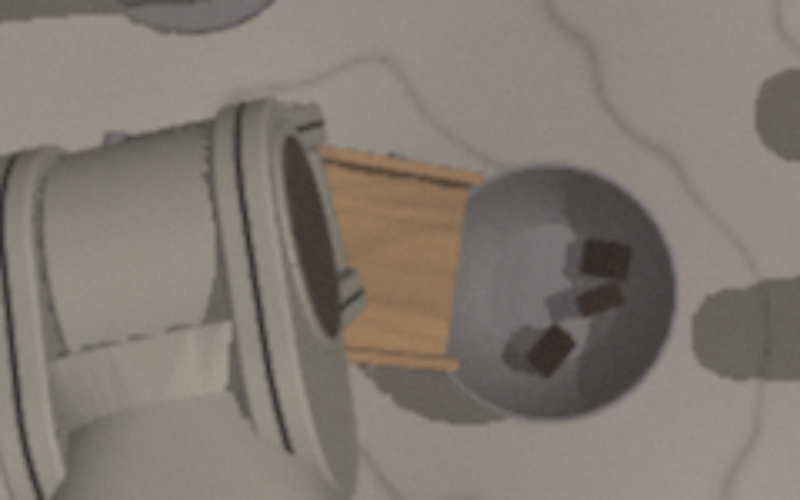

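All three chocolates are in the bowl, at (605,258), (600,298) and (550,350), and the board is clear. Lowering it along the same arc.

>>> send_rows(
  steps="-1 0.0006 0.0054 -0.0073 -0.0496 0.0064 0;-1 0.0006 0.005 -0.0077 -0.0496 0.0064 0;-1 0.0006 0.0046 -0.0079 -0.0496 0.0064 0;-1 0.0003 0.0022 -0.004 -0.0248 0.0032 0;-1 0.0005 0.004 -0.0081 -0.0496 0.0064 0",
)

```text
clock: 4.98
eef_pos: [0.5261, 0.2665, 0.1956]
tool_rot: [0.065, 0.991, 0.121, 0.006]
ft_force: [-3.9, -7.0, -5.7]
grip_width: 0.0078
grasp_force: 60.0
```

>>> send_rows(
  steps="-1 0.0005 0.0036 -0.0083 -0.0496 0.0064 0;-1 0.0004 0.0032 -0.0085 -0.0496 0.0064 0;-1 0.0004 0.0028 -0.0086 -0.0496 0.0064 0;-1 0.0003 0.0023 -0.0088 -0.0496 0.0064 0;-1 0.0002 0.0019 -0.0089 -0.0496 0.0064 0",
)

```text
clock: 5.4
eef_pos: [0.528, 0.281, 0.1531]
tool_rot: [0.065, 0.998, -0.003, -0.002]
ft_force: [-5.0, -5.8, -3.4]
grip_width: 0.0074
grasp_force: 60.0
```

>>> send_rows(
  steps="-1 0.0002 0.0014 -0.0089 -0.0496 0.0064 0;-1 0.0001 0.001 -0.009 -0.0496 0.0064 0;-1 0 0.0005 -0.009 -0.0496 0.0064 0;-1 0 0 -0.0085 -0.0496 0.0064 0;-1 0 0 0 0 0 0",
)

```text
clock: 5.82
eef_pos: [0.5286, 0.285, 0.1175]
tool_rot: [0.063, 0.993, -0.103, -0.008]
ft_force: [-4.8, -6.6, -2.2]
grip_width: 0.0076
grasp_force: 60.1
```

>>> send_rows(
  steps="-0.25 0 0 0 0 0 0;-0.25 0 0 0 0 0 0;-0.25 0 0 0 0 0 0;-0.25 0 0 0 0 0 0;-0.25 0 0 0 0 0 0",
)

```text
clock: 6.23
eef_pos: [0.5311, 0.2856, 0.1187]
tool_rot: [0.065, 0.993, -0.099, -0.005]
ft_force: [0.1, 0.0, 0.2]
grip_width: 0.032
grasp_force: 0.0
```

```bash
python3 -c "
from h import *
st()"
```

```text
t 6.23 p [0.5311 0.2856 0.1187] y [ 0.127  0.972 -0.197] z [-0.024 -0.196 -0.98 ] q [ 0.57  0.61  0.26  1.34 -0.15  0.71] F [0.1 0.  0.2] w 0.032 gf 0.0
```

>>> send_rows(
  steps="-0.25 0 0.0054 0.027 0 0 0;-0.25 0 0.0054 0.027 0 0 0;-0.25 0 0.0054 0.027 0 0 0;-0.25 0 0.0054 0.027 0 0 0;-0.25 0 0 0 0 0 0",
)

```text
clock: 6.65
eef_pos: [0.5328, 0.3089, 0.2325]
tool_rot: [0.065, 0.993, -0.096, -0.002]
ft_force: [-0.2, 0.6, 0.7]
grip_width: 0.032
grasp_force: 0.0
```

```bash
cat >> h.py <<'E'
def target(al,e):
    z=np.array([np.cos(e)*np.cos(al),np.cos(e)*np.sin(al),-np.sin(e)]);y=np.array([-np.sin(al),np.cos(al),0]);return np.stack([np.cross(y,z),y,z],1)
def to(R,Rt): return Rn.from_matrix(Rt@R.T).as_rotvec()
E
python3 -c "
from h import *
o,R=st();Rt=target(-1.05,.5);r=to(R,Rt);print('rotvec',r.round(4),np.linalg.norm(r))
f,P=cloud('top');P=P.reshape(-1,3)
Q=P[(P[:,2]>.115)&(P[:,0]>.44)&(P[:,0]<.6)&(P[:,1]>.07)&(P[:,1]<.15)];print('board z',np.median(Q[:,2]),np.percentile(Q[:,2],[5,95]))
Q=P[(P[:,2]>.055)&(P[:,2]<.072)&(P[:,0]>.38)&(P[:,0]<.6)&(P[:,1]>-.1)&(P[:,1]<.04)]
print('bowl',cv2.minEnclosingCircle(Q[:,:2].astype(np.float32)))
"
```

```text
t 6.65 p [0.5328 0.3089 0.2325] y [ 0.128  0.973 -0.191] z [-0.016 -0.19  -0.982] q [ 0.6   0.58  0.51  1.62 -0.15  0.74] F [-0.2  0.6  0.7] w 0.032 gf 0.0
rotvec [-0.4559 -0.9999 -0.7258] 1.316969376089596
board z 0.12343375299537757 [0.12031308 0.1414228 ]
bowl ((0.487716406583786, 0.0032612914219498634), 0.08456690609455109)
```

>>> send_rows(
  steps="1 0.003 -0.0324 0 -0.0304 -0.0667 -0.0484;1 0.003 -0.0324 0 -0.0304 -0.0667 -0.0484;1 0.003 -0.0324 0 -0.0304 -0.0667 -0.0484;1 0.003 -0.0324 0 -0.0304 -0.0667 -0.0484;1 0.003 -0.0324 0 -0.0304 -0.0667 -0.0484",
)

```text
clock: 7.12
eef_pos: [0.545, 0.1428, 0.225]
tool_rot: [0.2, 0.954, -0.161, 0.152]
ft_force: [-0.2, 0.4, 0.4]
grip_width: 0.0855
grasp_force: 0.0
```

>>> send_rows(
  steps="1 0.003 -0.0324 0 -0.0304 -0.0667 -0.0484;1 0.003 -0.0324 0 -0.0304 -0.0667 -0.0484;1 0.003 -0.0324 0 -0.0304 -0.0667 -0.0484;1 0.003 -0.0324 0 -0.0304 -0.0667 -0.0484;1 0.003 -0.0324 0 -0.0304 -0.0667 -0.0484",
)

```text
clock: 7.53
eef_pos: [0.5596, -0.0192, 0.2251]
tool_rot: [0.325, 0.87, -0.215, 0.302]
ft_force: [0.4, 0.6, -0.6]
grip_width: 0.0852
grasp_force: 0.0
```

>>> send_rows(
  steps="1 0.003 -0.0324 0 -0.0304 -0.0667 -0.0484;1 0.003 -0.0324 0 -0.0304 -0.0667 -0.0484;1 0.003 -0.0324 0 -0.0304 -0.0667 -0.0484;1 0.003 -0.0324 0 -0.0304 -0.0667 -0.0484;1 0.003 -0.0324 0 -0.0304 -0.0667 -0.0484",
)

```text
clock: 7.95
eef_pos: [0.5743, -0.181, 0.2253]
tool_rot: [0.435, 0.744, -0.258, 0.437]
ft_force: [1.3, 0.3, -1.1]
grip_width: 0.0856
grasp_force: 0.0
```

>>> send_rows(
  steps="1 0 0 0 0 0 0;1 0 0 0 0 0 0;1 0 0 0 0 0 0;1 0 0 0 0 0 0;1 0 0 0 0 0 0",
)

```text
clock: 8.37
eef_pos: [0.5763, -0.1783, 0.2263]
tool_rot: [0.433, 0.745, -0.256, 0.437]
ft_force: [-0.2, 0.3, -0.2]
grip_width: 0.0853
grasp_force: 0.0
```

```bash
python3 -c "
from h import *
o,R=st();Rt=target(-1.05,.5);r=to(R,Rt);print('rotvec',r.round(4),np.linalg.norm(r))
print(np.array([.576,-.177,.087])-o['eef_pos'])
"
```

```text
t 8.37 p [ 0.5763 -0.1783  0.2263] y [ 0.87   0.493 -0.004] z [ 0.429 -0.761 -0.487] q [ 0.12  0.21 -0.55  0.2  -0.94  0.86] F [-0.2  0.3 -0.2] w 0.0853 gf 0.0
rotvec [-0.0053 -0.0071  0.0051] 0.01024240276674299
[-0.00028542  0.0013201  -0.13928433]
```

>>> send_rows(
  steps="1 0 0.0002 -0.028 0 0 0;1 0 0.0002 -0.028 0 0 0;1 0 0.0003 -0.028 0 0 0;1 0 0.0003 -0.028 0 0 0;1 0 0.0003 -0.027 0 0 0",
)

```text
clock: 8.78
eef_pos: [0.5766, -0.1768, 0.0862]
tool_rot: [0.433, 0.745, -0.256, 0.437]
ft_force: [1.2, -1.0, 1.1]
grip_width: 0.0854
grasp_force: 0.0
```

>>> send_rows(
  steps="1 0 0 0 0 0 0;1 0.0096 -0.0167 -0.0105 0 0 0;1 0.0096 -0.0167 -0.0105 0 0 0;1 0.0096 -0.0167 -0.0105 0 0 0;1 0 0 0 0 0 0",
)

```text
clock: 9.2
eef_pos: [0.6061, -0.2296, 0.0558]
tool_rot: [0.435, 0.744, -0.257, 0.437]
ft_force: [-0.6, -0.1, -1.0]
grip_width: 0.0855
grasp_force: 0.0
```

```bash
python3 -c "
from h import *
o,R=st()
print(np.array([.6242,-.2605,.0345])-o['eef_pos'])
f,P=cloud('scene');cv2.imwrite('pics/c1.png',cv2.resize(f[80:280,180:420],(720,600))[...,::-1])
"
```

```text
t 9.2 p [ 0.6061 -0.2296  0.0558] y [ 0.872  0.49  -0.002] z [ 0.427 -0.763 -0.485] q [ 0.    0.6  -0.65 -0.4  -0.87  0.72] F [-0.6 -0.1 -1. ] w 0.0855 gf 0.0
[ 0.01811401 -0.03088181 -0.02133402]
```

View pics/c1.png

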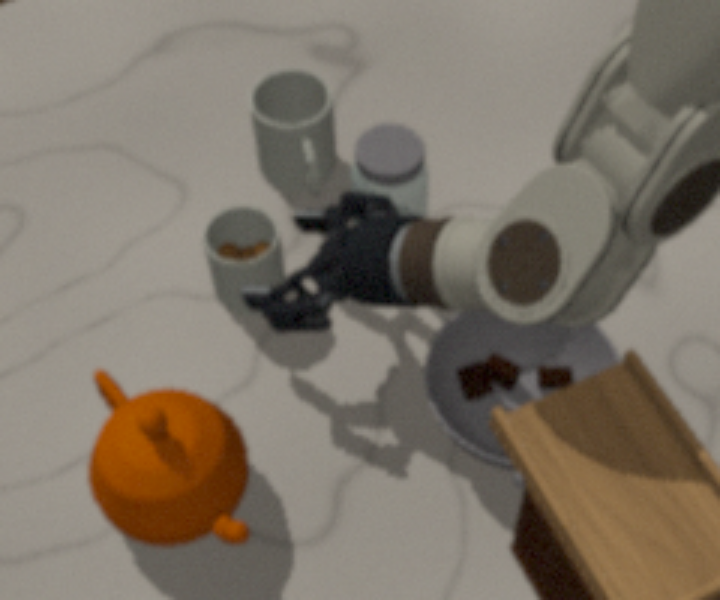

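The fingers straddle the cup at (245,255), the jar is clear, and the chocolates lie in the bowl. Advancing to close on the cup.

>>> send_rows(
  steps="1 0.006 -0.0103 -0.007 0 0 0;1 0.006 -0.0103 -0.007 0 0 0;1 0.006 -0.0103 -0.007 0 0 0;1 0 0 0 0 0 0;1 0 0 0 0 0 0",
)

```text
clock: 9.67
eef_pos: [0.6228, -0.2585, 0.0353]
tool_rot: [0.434, 0.745, -0.257, 0.437]
ft_force: [-0.2, 0.0, 0.8]
grip_width: 0.0854
grasp_force: 0.0
```

>>> send_rows(
  steps="-1 0 0 0 0 0 0;-1 0 0 0 0 0 0;-1 0 0 0 0 0 0;-1 0 0 0 0 0 0;-1 0 0 0 0 0 0",
)

```text
clock: 10.08
eef_pos: [0.6231, -0.2586, 0.0356]
tool_rot: [0.434, 0.744, -0.257, 0.438]
ft_force: [-2.0, 2.3, 6.6]
grip_width: 0.0656
grasp_force: 66.6
```

>>> send_rows(
  steps="-1 0 0 0.01 0 0 0;-1 0 0 0.015 0 0 0;-1 0 0 0.015 0 0 0;-1 0 0 0.015 0 0 0;-1 0 0 0 0 0 0",
)

```text
clock: 10.5
eef_pos: [0.6234, -0.2588, 0.0918]
tool_rot: [0.434, 0.745, -0.256, 0.438]
ft_force: [0.9, 1.3, -2.3]
grip_width: 0.0659
grasp_force: 67.0
```

```bash
python3 -c "
from h import *
o,R=st()
Rt=target(0.,.5);r=to(R,Rt);print('rotvec',r.round(4),np.linalg.norm(r))
print('cup est',o['eef_pos']-.022*R[:,2])
f,P=cloud('scene');Q=P.reshape(-1,3);Q=Q[(Q[:,2]>.11)&(Q[:,2]<.145)&(Q[:,0]>.57)&(Q[:,0]<.67)&(Q[:,1]>-.3)&(Q[:,1]<-.2)];print('top z',np.percentile(Q[:,2],[50,90,99]))
"
```

```text
t 10.5 p [ 0.6234 -0.2588  0.0918] y [ 0.87   0.492 -0.001] z [ 0.43  -0.761 -0.485] q [-0.06  0.54 -0.6  -0.34 -0.83  0.65] F [ 0.9  1.3 -2.3] w 0.0659 gf 67.0
rotvec [-0.0024 -0.0069  1.056 ] 1.0560546685453291
cup est [ 0.6139792  -0.24205547  0.10247904]
top z [0.12684669 0.13701542 0.14323103]
```

>>> send_rows(
  steps="-1 0 0 0.02 0 0 0;-1 0 0 0.02 0 0 0;-1 0 0 0.02 0 0 0;-1 0 0 0.02 0 0 0;-1 0 0 0.02 0 0 0",
)

```text
clock: 10.97
eef_pos: [0.6212, -0.2586, 0.1873]
tool_rot: [0.433, 0.747, -0.257, 0.435]
ft_force: [0.9, 0.6, -3.6]
grip_width: 0.066
grasp_force: 67.8
```

>>> send_rows(
  steps="-1 -0.0099 0.0224 -0.0042 0 0 0.1056;-1 -0.0099 0.0224 -0.0042 0 0 0.1056;-1 -0.0099 0.0224 -0.0042 0 0 0.1056;-1 -0.0099 0.0224 -0.0042 0 0 0.1056;-1 -0.0099 0.0224 -0.0042 0 0 0.1056",
)

```text
clock: 11.38
eef_pos: [0.5704, -0.1452, 0.1656]
tool_rot: [0.221, 0.834, -0.133, 0.487]
ft_force: [1.0, -0.1, -3.3]
grip_width: 0.0659
grasp_force: 67.8
```

>>> send_rows(
  steps="-1 -0.0099 0.0224 -0.0042 0 0 0.1056;-1 -0.0099 0.0224 -0.0042 0 0 0.1056;-1 -0.0099 0.0224 -0.0042 0 0 0.1056;-1 -0.0099 0.0224 -0.0042 0 0 0.1056;-1 -0.0099 0.0224 -0.0042 0 0 0.1056",
)

```text
clock: 11.8
eef_pos: [0.5485, -0.0361, 0.1614]
tool_rot: [-0.003, 0.87, -0.001, 0.493]
ft_force: [0.2, -0.2, -3.2]
grip_width: 0.0656
grasp_force: 68.0
```

```bash
python3 -c "
from h import *
o,R=st()
print('cup est',o['eef_pos']-.022*R[:,2])
f,P=cloud('scene');cv2.imwrite('pics/p1.png',cv2.resize(f[80:280,240:480],(720,600))[...,::-1])
"
```

```text
t 11.8 p [ 0.5485 -0.0361  0.1614] y [-0.004  1.    -0.004] z [ 0.857  0.002 -0.515] q [-0.13  0.11 -1.09 -0.65  0.11 -0.07] F [ 0.2 -0.2 -3.2] w 0.0656 gf 68.0
cup est [ 0.52968684 -0.0361805   0.17270089]
```

View pics/p1.png

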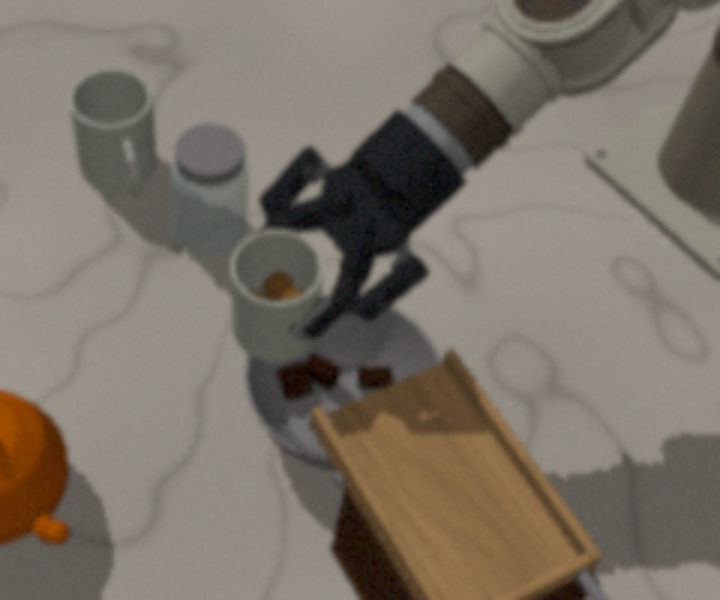

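The picture shows the cup upright at (275,290) with walnuts inside, over the far edge of the bowl. Joint 3 has hit its limit, so the arm stopped short at x = 0.5485. I'll fit a kinematic model and search for a reachable pour pose.

```bash
cat > kin.py <<'E'
import numpy as np
from scipy.optimize import least_squares
from scipy.spatial.transform import Rotation as Rn
R0=np.array([[0,0,1],[0,1,0],[-1,0,0]],float)
S=[([1.279,.241,.004,1.335,0,1.571],[.144,.478,.231]),([.59,.59,.45,1.57,-.15,.73],[.5307,.3013,.2061]),([.57,.61,.25,1.35,-.15,.71],[.5286,.2849,.1181]),
([.47,.45,.12,1.22,.04,.59],[.5277,.2788,.1627]),([.25,.28,-.04,1.09,.39,.41],[.5239,.2504,.2225]),([.12,.21,-.55,.2,-.94,.86],[.5763,-.1783,.2263]),
([0,.6,-.65,-.4,-.87,.72],[.6061,-.2296,.0558]),([-.06,.54,-.6,-.34,-.83,.65],[.6234,-.2588,.0918]),([-.13,.11,-1.09,-.65,.11,-.07],[.5485,-.0361,.1614])]
def fk(q,k,s6=1):
    h,L1,a,L2,b,d=k; E=lambda ax,t:Rn.from_euler(ax,t).as_matrix()
    R=E('z',q[0])@E('y',q[1]-q[2]+q[3])@E('z',q[4])@E('x',s6*q[5])@R0
    W=E('z',q[0])@[L1*np.sin(q[1]+a)+L2*np.cos(q[1]-q[2]+b),0,h+L1*np.cos(q[1]+a)-L2*np.sin(q[1]-q[2]+b)]
    return W+d*R[:,2],R
fit=least_squares(lambda k:np.concatenate([fk(q,k)[0]-p for q,p in S]),[.3,.35,.1,.4,0,.3]); K=fit.x
if __name__=="__main__":
    print(K.round(3),(fit.fun.reshape(-1,3)*1000).round(1).tolist())
    for s in(1,-1): print(s,[fk(S[i][0],K,s)[1][:,1].round(2).tolist() for i in(0,1,4,5)])
E
python3 kin.py
```

```text
[ 0.136  0.473  0.16   0.323 -0.165  0.306] [[1.7, 7.0, 11.3], [-3.9, -3.6, -15.5], [4.7, 2.7, -4.7], [-2.0, 2.0, 2.3], [-4.4, 2.1, 12.2], [-8.9, -1.8, 21.6], [0.4, -3.9, -11.0], [-8.6, -4.0, -9.7], [1.1, -1.9, -6.4]]
1 [[0.29, 0.96, -0.0], [0.13, 0.97, -0.2], [0.12, 0.91, 0.41], [0.87, 0.49, 0.0]]
-1 [[-0.29, -0.96, 0.0], [-0.97, 0.24, -0.02], [-0.65, 0.71, 0.28], [-0.36, 0.34, -0.87]]
```

```bash
sed -i 's/h,L1,a,L2,b,d=k/h,L1,a,L2,b,d,d4,x0=k/; s/W=E(.z.,q\[0\])@\[L1/W=E("z",q[0])@E("y",q[1]-q[2]+q[3])@[d4,0,0]+E("z",q[0])@[x0+L1/; s/\[.3,.35,.1,.4,0,.3\])/[.3,.35,.1,.3,0,.2,.1,0])/' kin.py; python3 kin.py
cat > plan.py <<'E'
from kin import *
lo=np.array([-2.72,-1.05,-1.09,-1.99,-1.42,-3.14])+.04; hi=np.array([2.72,1.87,1.28,2.15,1.44,3.14])-.04
cl=np.array([-np.cos(.52),0,-np.sin(.52)])  # cup axis in tool frame (tool x is 'down')
bowl=np.array([.488,.003])
def feas(R,G,q0):
    p=G+.022*R[:,2]
    best=None
    for s in q0:
        f=least_squares(lambda q:np.concatenate([(fk(q,K)[0]-p)*5,(fk(q,K)[1]-R).ravel()]),np.clip(s,lo+.01,hi-.01),bounds=(lo,hi),max_nfev=60)
        if best is None or f.cost<best.cost: best=f
    return best
if __name__=="__main__":
    out=[]
    for al in np.deg2rad([-90,-75,-60,-45,-30,30,45,60,75,90]):
        for e in(0,.2,.35):
            for psi in(-2.5,2.5):
                z=np.array([np.cos(e)*np.cos(al),np.cos(e)*np.sin(al),-np.sin(e)]);y=np.array([-np.sin(al),np.cos(al),0])
                R=Rn.from_rotvec(psi*z).as_matrix()@np.stack([np.cross(y,z),y,z],1)
                c=R@cl; m=.035*c
                G=np.array([bowl[0]-m[0],bowl[1]-m[1],.15])
                f=feas(R,G,[[-.1,.3,-.8,-.4,-al*-.9,np.clip(psi,-2.8,2.8)],[.1,.3,-.6,-.2,al*.6,np.clip(psi+.5,-2.8,2.8)]])
                out.append((f.cost,np.rad2deg(al).round(),e,psi,np.rad2deg(np.arccos(c[2])).round(),G.round(3),f.x.round(2)))
    for o in sorted(out,key=lambda o:o[0])[:26]: print("%.5f"%o[0],*o[1:])
E
python3 plan.py
```

```text
[ 0.236  0.495 -0.002  0.389 -0.021  0.301  0.101  0.002] [[-0.3, 0.4, -0.0], [-0.2, -0.2, 0.2], [-1.6, -0.6, -0.7], [-1.6, 2.0, -1.2], [1.2, 1.8, -0.2], [1.3, 3.0, 3.3], [0.7, -0.5, 0.5], [0.5, -1.3, 0.5], [-2.7, -1.9, -2.4]]
1 [[0.29, 0.96, -0.0], [0.13, 0.97, -0.2], [0.12, 0.91, 0.41], [0.87, 0.49, 0.0]]
-1 [[-0.29, -0.96, 0.0], [-0.97, 0.24, -0.02], [-0.65, 0.71, 0.28], [-0.36, 0.34, -0.87]]
0.00000 60.0 0.35 2.5 119.0 [0.485 0.033 0.15 ] [-0.5   0.43 -0.65  0.43  1.22  0.99]
0.00000 60.0 0.2 2.5 126.0 [0.483 0.031 0.15 ] [-0.54  0.53 -0.65  0.45  1.37  0.87]
0.00000 90.0 0.35 2.5 119.0 [0.47  0.028 0.15 ] [-0.46  0.75 -0.1   1.61  1.   -0.04]
0.00000 -75.0 0.2 -2.5 126.0 [ 0.476 -0.023  0.15 ] [ 0.54  0.76 -0.26  1.48 -1.23  0.03]
0.00000 -90.0 0.35 -2.5 119.0 [ 0.47  -0.022  0.15 ] [ 0.47  0.76 -0.09  1.62 -0.99  0.05]
0.00000 -60.0 0.35 -2.5 119.0 [ 0.485 -0.027  0.15 ] [ 0.51  0.44 -0.64  0.47 -1.22 -0.96]
0.00000 75.0 0.2 2.5 126.0 [0.476 0.029 0.15 ] [-0.53  0.76 -0.27  1.45  1.24 -0.01]
0.00000 -75.0 0 -2.5 134.0 [ 0.475 -0.019  0.15 ] [ 0.56  1.   -0.18  1.97 -1.28  0.64]
[... 860 characters left out ...]
 1.07 -0.64]
0.00000 -90.0 0 -2.5 134.0 [ 0.47  -0.014  0.15 ] [ 0.51  1.06  0.03  2.11 -1.06  0.64]
0.00000 -45.0 0 2.5 134.0 [0.513 0.004 0.15 ] [ 0.57  0.97 -0.98 -1.95 -1.35  2.51]
0.00001 45.0 0.2 2.5 126.0 [0.491 0.031 0.15 ] [-0.5   0.56 -1.05 -0.98  1.23  1.9 ]
0.00001 45.0 0 -2.5 134.0 [0.513 0.002 0.15 ] [-0.55  0.97 -0.99 -1.95  1.34 -2.51]
0.00016 45.0 0.2 -2.5 126.0 [0.516 0.006 0.15 ] [-0.52  0.58 -0.97 -0.92  1.24 -3.1 ]
0.00041 -45.0 0.2 2.5 126.0 [0.516 0.    0.15 ] [ 0.53  0.58 -0.97 -0.92 -1.25  3.1 ]
0.00081 -30.0 0.35 2.5 119.0 [0.518 0.006 0.15 ] [ 0.45  0.39 -1.05 -0.83 -0.9   2.99]
0.00096 -45.0 0 -2.5 134.0 [ 0.487 -0.022  0.15 ] [ 0.55  0.97 -1.05 -1.95 -1.35 -2.43]
```

```bash
cat > path.py <<'E'
from plan import *
import sys
G=np.array([float(v) for v in sys.argv[1:4]]); al=np.deg2rad(float(sys.argv[4])); e=float(sys.argv[5]); tot=float(sys.argv[6])
z=np.array([np.cos(e)*np.cos(al),np.cos(e)*np.sin(al),-np.sin(e)]);y=np.array([-np.sin(al),np.cos(al),0]);B=np.stack([np.cross(y,z),y,z],1)
q=np.array([.1,.2,-1.0,-.6,-.8,.3])
for psi in np.linspace(0,tot,9):
    R=Rn.from_rotvec(psi*z).as_matrix()@B; f=feas(R,G,[q]); q=f.x; c=R@cl
    print(psi.round(2),"%.6f"%f.cost,q.round(2),"tilt",np.rad2deg(np.arccos(c[2])).round(),"mouth",(G+.035*c).round(3))
print("z",z.round(4),"TCP",(G+.022*z).round(4))
E
for a in "-45 .35" "-45 .25" "-52 .3" "-60 .3"; do echo == $a; python3 path.py .483 -.04 .165 $a -2.7; done
```

```text
== -45 .35
0.0 0.000000 [ 0.45  0.3  -0.99 -0.45 -1.09  0.78] tilt 10.0 mouth [ 0.479 -0.036  0.199]
-0.34 0.000000 [ 0.45  0.3  -0.99 -0.45 -1.09  0.45] tilt 20.0 mouth [ 0.486 -0.028  0.198]
-0.68 0.000000 [ 0.45  0.3  -0.99 -0.45 -1.09  0.11] tilt 36.0 mouth [ 0.491 -0.021  0.193]
-1.01 0.000000 [ 0.45  0.3  -0.99 -0.45 -1.09 -0.23] tilt 53.0 mouth [ 0.494 -0.014  0.186]
-1.35 0.000000 [ 0.45  0.3  -0.99 -0.45 -1.09 -0.57] tilt 70.0 mouth [ 0.494 -0.009  0.177]
-1.69 0.000000 [ 0.45  0.3  -0.99 -0.45 -1.09 -0.9 ] tilt 86.0 mouth [ 0.492 -0.006  0.168]
-2.03 0.000000 [ 0.45  0.3  -0.99 -0.45 -1.09 -1.24] tilt 101.0 mouth [ 0.488 -0.006  0.158]
-2.36 0.000000 [ 0.45  0.3  -0.99 -0.45 -1.09 -1.58] tilt 114.0 mouth [ 0.481 -0.008  0.151]
-2.7 0.000000 [ 0.45  0.3  -0.99 -0.45 -1.09 -1.92] tilt 125.0 mouth [ 0.474 -0.013  0.145]
z [ 0.6642 -0.6642 -0.3429] TCP [ 0.4976 -0.0546  0.1575]
== -45 .25
0.0 0.000000 [ 0.48  0.43 -1.05 -0.78 -1.18  0.66] tilt 15.0 mouth [ 0.476 -0.033  0.199]
-0.34 0.000000 [ 0.48  0.43 -1.05 -0.78 -1.18  0.33] tilt 24.0 mouth [ 0.483 -0.026  0.197]
-0.68 0.00
[... 1785 characters left out ...]
68 0.000000 [ 0.5   0.42 -0.67  0.41 -1.27  0.82] tilt 37.0 mouth [ 0.495 -0.022  0.193]
-1.01 0.000000 [ 0.5   0.42 -0.67  0.41 -1.27  0.48] tilt 54.0 mouth [ 0.499 -0.017  0.186]
-1.35 0.000000 [ 0.5   0.42 -0.67  0.41 -1.27  0.14] tilt 71.0 mouth [ 0.501 -0.012  0.176]
-1.69 0.000000 [ 0.5   0.42 -0.67  0.41 -1.27 -0.2 ] tilt 87.0 mouth [ 0.5   -0.01   0.167]
-2.03 0.000000 [ 0.5   0.42 -0.67  0.41 -1.27 -0.53] tilt 103.0 mouth [ 0.496 -0.009  0.157]
-2.36 0.000000 [ 0.5   0.42 -0.67  0.41 -1.27 -0.87] tilt 116.0 mouth [ 0.49  -0.009  0.149]
-2.7 0.000000 [ 0.5   0.42 -0.67  0.41 -1.27 -1.21] tilt 127.0 mouth [ 0.482 -0.012  0.144]
z [ 0.4777 -0.8273 -0.2955] TCP [ 0.4935 -0.0582  0.1585]
```

```bash
cat > to.py <<'E'
from h import *
import sys
a=[float(v) for v in sys.argv[1:]]
o,R=st();Rt=target(np.deg2rad(a[3]),a[4]);p=np.array(a[:3])+.022*Rt[:,2];r=to(R,Rt)
print("dp",(p-o["eef_pos"]).round(4),"rv",r.round(4),np.linalg.norm(r).round(3))
E
python3 path.py .483 -.04 .165 -50 .33 -2.7|tail -3; python3 path.py .483 -.04 .165 -25 .42 0|head -1;python3 to.py .483 -.04 .165 -50 .33
```

```text
-2.36 0.000000 [ 0.48  0.33 -0.9  -0.23 -1.18 -1.4 ] tilt 115.0 mouth [ 0.484 -0.008  0.15 ]
-2.7 0.000000 [ 0.48  0.33 -0.9  -0.23 -1.18 -1.73] tilt 126.0 mouth [ 0.477 -0.012  0.145]
z [ 0.6081 -0.7247 -0.324 ] TCP [ 0.4964 -0.0559  0.1579]
0.0 0.015623 [ 0.3   0.11 -1.05 -0.49 -0.69  0.43] tilt 6.0 mouth [ 0.48  -0.039  0.2  ]
t 11.85 p [ 0.5483 -0.0351  0.1615] y [-0.009  1.    -0.003] z [ 0.857  0.006 -0.515] q [-0.13  0.11 -1.09 -0.65  0.12 -0.07] F [ 0.5  0.6 -2.4] w 0.0658 gf 68.0
dp [-0.0519 -0.0208 -0.0036] rv [-0.0881 -0.1993 -0.8779] 0.905
```

>>> send_rows(
  steps="-1 0.003 -0.003 0.003 -0.0088 -0.02 -0.0878;-1 0.003 -0.003 0.003 -0.0088 -0.02 -0.0878;-1 0.002 -0.003 0.003 -0.0088 -0.02 -0.0878;-1 0 -0.003 0.003 -0.0088 -0.02 -0.0878;-1 0 -0.003 0.003 -0.0088 -0.02 -0.0878",
)

```text
clock: 12.27
eef_pos: [0.5584, -0.0534, 0.1779]
tool_rot: [0.18, 0.823, -0.131, 0.522]
ft_force: [0.7, -1.4, -3.6]
grip_width: 0.0658
grasp_force: 68.0
```

>>> send_rows(
  steps="-1 0 -0.003 0 -0.0088 -0.02 -0.0878;-1 0 -0.003 0 -0.0088 -0.02 -0.0878;-1 0 0 0 -0.0088 -0.02 -0.0878;-1 0 0 0 -0.0088 -0.02 -0.0878;-1 0 0 0 -0.0088 -0.02 -0.0878",
)

```text
clock: 12.68
eef_pos: [0.5588, -0.0585, 0.1782]
tool_rot: [0.348, 0.734, -0.25, 0.526]
ft_force: [0.1, -0.1, -5.0]
grip_width: 0.066
grasp_force: 68.0
```

```bash
python3 to.py .483 -.04 .165 -50 .33
```

```text
t 12.68 p [ 0.5588 -0.0585  0.1782] y [ 0.775  0.632 -0.   ] z [ 0.599 -0.734 -0.321] q [ 0.41  0.35 -0.77 -0.22 -1.15  0.85] F [ 0.1 -0.1 -5. ] w 0.066 gf 68.0
dp [-0.0624  0.0025 -0.0203] rv [0.0025 0.0018 0.0135] 0.014
```

>>> send_rows(
  steps="-1 -0.0125 0.0005 -0.004 0 0 0;-1 -0.0125 0.0005 -0.004 0 0 0;-1 -0.0125 0.0005 -0.004 0 0 0;-1 -0.0125 0.0005 -0.004 0 0 0;-1 -0.0125 0.0005 -0.004 0 0 0",
)

```text
clock: 13.1
eef_pos: [0.4965, -0.0563, 0.1583]
tool_rot: [0.348, 0.735, -0.249, 0.526]
ft_force: [0.0, -0.4, -3.1]
grip_width: 0.0659
grasp_force: 68.0
```

>>> send_rows(
  steps="-1 0 0 0 -0.0486 0.058 0.0259;-1 0 0 0 -0.0486 0.058 0.0259;-1 0 0 0 -0.0486 0.058 0.0259;-1 0 0 0 -0.0486 0.058 0.0259;-1 0 0 0 -0.0486 0.058 0.0259",
)

```text
clock: 13.52
eef_pos: [0.4972, -0.0562, 0.1585]
tool_rot: [0.193, 0.789, -0.349, 0.467]
ft_force: [-0.1, -0.1, -2.3]
grip_width: 0.066
grasp_force: 68.0
```

```bash
python3 -c "
from h import *
o,R=st();print('cup',o['eef_pos']-.022*R[:,2])"
```

```text
t 13.52 p [ 0.4972 -0.0562  0.1585] y [ 0.63   0.682 -0.371] z [ 0.602 -0.731 -0.32 ] q [ 0.49  0.33 -0.89 -0.19 -1.19  0.59] F [-0.1 -0.1 -2.3] w 0.066 gf 68.0
cup [ 0.48389786 -0.04011709  0.16557951]
```

Rolling works in place. I'll continue the pour more slowly.

>>> send_rows(
  steps="-1 0 0 0 -0.0486 0.058 0.0259;-1 0 0 0 -0.0486 0.058 0.0259;-1 0 0 0 -0.0486 0.058 0.0259;-1 0 0 0 -0.0486 0.058 0.0259;-1 0 0 0 -0.0486 0.058 0.0259",
)

```text
clock: 13.93
eef_pos: [0.4971, -0.0563, 0.1586]
tool_rot: [0.031, 0.811, -0.435, 0.39]
ft_force: [-1.5, -0.7, -2.5]
grip_width: 0.0657
grasp_force: 68.0
```

>>> send_rows(
  steps="-1 0 0 0 -0.0365 0.0435 0.0194;-1 0 0 0 -0.0365 0.0435 0.0194;-1 0 0 0 -0.0365 0.0435 0.0194;-1 0 0 0 -0.0365 0.0435 0.0194;-1 0 0 0 -0.0365 0.0435 0.0194",
)

```text
clock: 14.35
eef_pos: [0.4972, -0.0563, 0.1586]
tool_rot: [-0.09, 0.806, -0.489, 0.322]
ft_force: [0.3, -0.6, -3.2]
grip_width: 0.0659
grasp_force: 67.9
```

>>> send_rows(
  steps="-1 0 0 0 -0.0365 0.0435 0.0194;-1 0 0 0 -0.0365 0.0435 0.0194;-1 0 0 0 -0.0365 0.0435 0.0194;-1 0 0 0 -0.0365 0.0435 0.0194;-1 0 0 0 -0.0365 0.0435 0.0194",
)

```text
clock: 14.77
eef_pos: [0.4971, -0.0563, 0.1586]
tool_rot: [-0.21, 0.783, -0.531, 0.246]
ft_force: [-0.0, 0.8, -3.0]
grip_width: 0.066
grasp_force: 67.9
```

>>> send_rows(
  steps="-1 0 0 0 -0.0365 0.0435 0.0194;-1 0 0 0 -0.0365 0.0435 0.0194;-1 0 0 0 -0.0365 0.0435 0.0194;-1 0 0 0 -0.0365 0.0435 0.0194;-1 0 0 0 -0.0365 0.0435 0.0194",
)

```text
clock: 15.18
eef_pos: [0.4971, -0.0563, 0.1586]
tool_rot: [-0.326, 0.743, -0.562, 0.165]
ft_force: [0.6, 1.0, -2.3]
grip_width: 0.0657
grasp_force: 67.9
```

>>> send_rows(
  steps="-1 0 0 0 -0.0365 0.0435 0.0194;-1 0 0 0 -0.0365 0.0435 0.0194;-1 0 0 0 -0.0365 0.0435 0.0194;-1 0 0 0 -0.0365 0.0435 0.0194;-1 0 0 0 -0.0365 0.0435 0.0194",
)

```text
clock: 15.6
eef_pos: [0.4972, -0.0563, 0.1586]
tool_rot: [-0.434, 0.685, -0.579, 0.08]
ft_force: [-0.5, 0.5, -2.5]
grip_width: 0.0661
grasp_force: 67.9
```

>>> send_rows(
  steps="-1 0 0 0 -0.0486 0.058 0.0259;-1 0 0 0 -0.0486 0.058 0.0259;-1 0 0 0 -0.0486 0.058 0.0259;-1 0 0 0 -0.0486 0.058 0.0259;-1 0 0 0 -0.0486 0.058 0.0259",
)

```text
clock: 16.02
eef_pos: [0.4972, -0.0563, 0.1587]
tool_rot: [-0.562, 0.585, -0.583, -0.036]
ft_force: [-0.7, -0.3, -2.7]
grip_width: 0.0659
grasp_force: 68.0
```

>>> send_rows(
  steps="-1 0 0 0 -0.0486 0.058 0.0259;-1 0 0 0 -0.0486 0.058 0.0259;-1 0 0 0 -0.0486 0.058 0.0259;-1 0 0 0 0 0 0;-1 0 0 0 0 0 0",
)

```text
clock: 16.43
eef_pos: [0.4973, -0.0562, 0.1589]
tool_rot: [0.628, -0.516, 0.574, 0.103]
ft_force: [-0.1, -0.6, -2.2]
grip_width: 0.066
grasp_force: 68.1
```

```bash
python3 -c "
from h import *
o,R=st();print('cup',o['eef_pos']-.022*R[:,2])
f,P=cloud('scene');g,P=cloud('top');cv2.imwrite('pics/p2.png',np.hstack([cv2.resize(f[120:300,260:440],(400,400)),cv2.resize(g[160:310,240:390],(400,400))])[...,::-1])"
```

```text
t 16.43 p [ 0.4973 -0.0562  0.1589] y [-0.765 -0.447 -0.463] z [ 0.615 -0.721 -0.32 ] q [ 0.48  0.33 -0.91 -0.25 -1.18 -1.68] F [-0.1 -0.6 -2.2] w 0.066 gf 68.1
cup [ 0.48379567 -0.04036902  0.16590915]
```

View pics/p2.png

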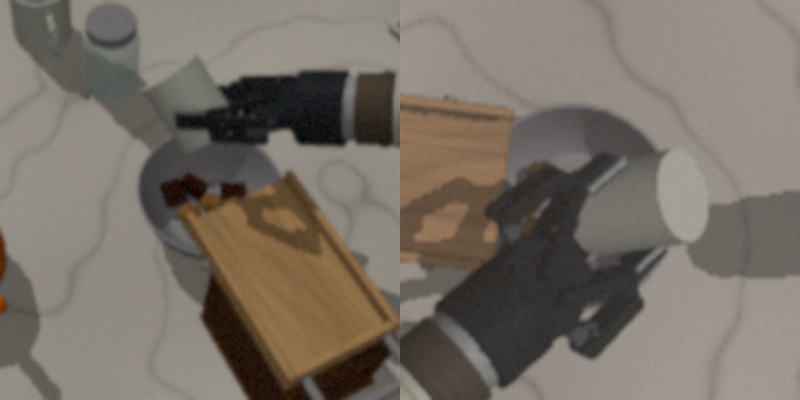

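The walnuts are partly out: some brown is visible in the bowl at (210,200) in the left half. The cup is tilted far down. I'll roll a bit more and shake gently.

>>> send_rows(
  steps="-1 0 0 0 -0.0486 0.058 0.0259;-1 0 0 0 -0.0486 0.058 0.0259;-1 0 0 0 -0.0486 0.058 0.0259;-1 0 0 0 -0.0486 0.058 0.0259;-1 0 0 0 -0.0486 0.058 0.0259",
)

```text
clock: 16.95
eef_pos: [0.4975, -0.0562, 0.1592]
tool_rot: [0.72, -0.379, 0.541, 0.215]
ft_force: [-0.8, -0.2, -1.0]
grip_width: 0.0657
grasp_force: 68.1
```

>>> send_rows(
  steps="-1 0 0 0.006 0 0 0;-1 0 0 -0.006 0 0 0;-1 0 0 0.006 0 0 0;-1 0 0 -0.006 0 0 0;-1 0 0 0 0 0 0",
)

```text
clock: 17.37
eef_pos: [0.4975, -0.0561, 0.1588]
tool_rot: [0.719, -0.38, 0.541, 0.214]
ft_force: [-0.7, -0.1, -1.9]
grip_width: 0.0657
grasp_force: 68.1
```

>>> send_rows(
  steps="-1 0 0 0 0 0 0;-1 0 0 0 0 0 0;-1 0 0 0 0 0 0;-1 0 0 0 0 0 0;-1 0 0 0 0 0 0",
)

```text
clock: 17.78
eef_pos: [0.4976, -0.0561, 0.1593]
tool_rot: [0.719, -0.38, 0.541, 0.214]
ft_force: [-0.5, 0.3, -1.7]
grip_width: 0.0659
grasp_force: 68.1
```

```bash
python3 -c "
from h import *
o,R=st();fz=[]
for i in range(6): camera('top'); fz.append(get_obs()['ft_force'][2])
print(np.mean(fz))"
```

```text
t 17.78 p [ 0.4976 -0.0561  0.1593] y [-0.778 -0.619 -0.103] z [ 0.615 -0.719 -0.323] q [ 0.48  0.32 -0.91 -0.24 -1.17 -2.08] F [-0.5  0.3 -1.7] w 0.0659 gf 68.1
-1.6602246494788233
```

>>> send_rows(
  steps="-1 0 0 0.004 0.0734 -0.0866 -0.0386;-1 0 0 0.004 0.0734 -0.0866 -0.0386;-1 0 0 0.004 0.0734 -0.0866 -0.0386;-1 0 0 0.004 0.0734 -0.0866 -0.0386;-1 0 0 0.004 0.0734 -0.0866 -0.0386",
)

```text
clock: 18.5
eef_pos: [0.4975, -0.0561, 0.1795]
tool_rot: [0.573, -0.577, 0.581, 0.043]
ft_force: [0.1, -0.2, -1.2]
grip_width: 0.0658
grasp_force: 68.0
```

>>> send_rows(
  steps="-1 0 0 0 0.0734 -0.0866 -0.0386;-1 0 0 0 0.0734 -0.0866 -0.0386;-1 0 0 0 0.0734 -0.0866 -0.0386;-1 0 0 0 0.0734 -0.0866 -0.0386;-1 0 0 0 0.0734 -0.0866 -0.0386",
)

```text
clock: 18.92
eef_pos: [0.4976, -0.0561, 0.1794]
tool_rot: [-0.376, 0.72, -0.569, 0.13]
ft_force: [0.2, -0.1, -2.9]
grip_width: 0.0656
grasp_force: 68.0
```

>>> send_rows(
  steps="-1 0 0 0 0.0734 -0.0866 -0.0386;-1 0 0 0 0.0734 -0.0866 -0.0386;-1 0 0 0 0.0734 -0.0866 -0.0386;-1 0 0 0 0.0734 -0.0866 -0.0386;-1 0 0 0 0.0734 -0.0866 -0.0386",
)

```text
clock: 19.33
eef_pos: [0.4976, -0.0561, 0.1793]
tool_rot: [-0.146, 0.799, -0.506, 0.292]
ft_force: [0.0, 0.1, -2.4]
grip_width: 0.0661
grasp_force: 68.0
```

>>> send_rows(
  steps="-1 0 0 0 0.0734 -0.0866 -0.0386;-1 0 0 0 0.0734 -0.0866 -0.0386;-1 0 0 0 0.0734 -0.0866 -0.0386;-1 0 0 0 0.0734 -0.0866 -0.0386;-1 0 0 0 0.0734 -0.0866 -0.0386",
)

```text
clock: 19.75
eef_pos: [0.4976, -0.0561, 0.1793]
tool_rot: [0.097, 0.806, -0.398, 0.427]
ft_force: [0.4, -0.1, -1.7]
grip_width: 0.0661
grasp_force: 68.1
```

>>> send_rows(
  steps="-1 0 0 0 0.0734 -0.0866 -0.0386;-1 0 0 0 0.0734 -0.0866 -0.0386;-1 0 0 0 0.0734 -0.0866 -0.0386;-1 0 0 0 0.0734 -0.0866 -0.0386;-1 0 0 0 0.0734 -0.0866 -0.0386",
)

```text
clock: 20.17
eef_pos: [0.4976, -0.0562, 0.1793]
tool_rot: [0.331, 0.742, -0.254, 0.525]
ft_force: [-1.1, -0.9, -1.2]
grip_width: 0.0656
grasp_force: 68.1
```

```bash
python3 -c "
from h import *
o,R=st()
Rt=Rn.from_quat([.434,.744,-.257,.438]).as_matrix(); print('dp',(np.array([.6231,-.2586,.0356])-o['eef_pos']).round(4),'rv',to(R,Rt).round(4))
f,P=cloud('scene');g,P=cloud('top');cv2.imwrite('pics/p3.png',np.hstack([cv2.resize(f[120:300,260:440],(400,400)),cv2.resize(g[160:310,240:390],(400,400))])[...,::-1])"
```

```text
t 20.17 p [ 0.4976 -0.0562  0.1793] y [ 0.759  0.651 -0.03 ] z [ 0.61  -0.725 -0.32 ] q [ 0.48  0.27 -0.88 -0.14 -1.18  0.94] F [-1.1 -0.9 -1.2] w 0.0656 gf 68.1
dp [ 0.1255 -0.2024 -0.1437] rv [ 0.163   0.0805 -0.1981]
```

View pics/p3.png

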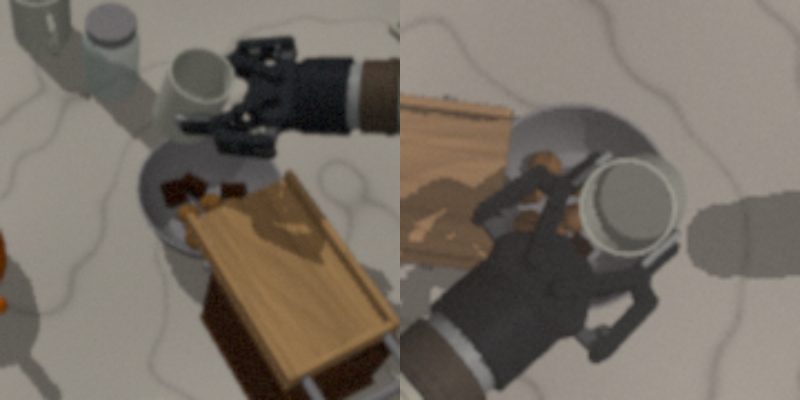

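The cup is empty at (630,207) in the right half, and walnuts are visible in the bowl. I'll put the cup back where it stood.

>>> send_rows(
  steps="-1 0.0125 -0.0202 -0.004 0.0163 0.008 -0.0198;-1 0.0125 -0.0202 -0.004 0.0163 0.008 -0.0198;-1 0.0125 -0.0202 -0.004 0.0163 0.008 -0.0198;-1 0.0125 -0.0202 -0.004 0.0163 0.008 -0.0198;-1 0.0125 -0.0202 -0.004 0.0163 0.008 -0.0198",
)

```text
clock: 20.68
eef_pos: [0.5603, -0.1582, 0.1589]
tool_rot: [0.38, 0.746, -0.259, 0.481]
ft_force: [-0.7, 0.0, -1.9]
grip_width: 0.0659
grasp_force: 68.1
```

>>> send_rows(
  steps="-1 0.0125 -0.0202 -0.016 0.0163 0.008 -0.0198;-1 0.0125 -0.0202 -0.016 0.0163 0.008 -0.0198;-1 0.0125 -0.0202 -0.016 0.0163 0.008 -0.0198;-1 0.0125 -0.0202 -0.016 0.0163 0.008 -0.0198;-1 0.0125 -0.0202 -0.016 0.0163 0.008 -0.0198",
)

```text
clock: 21.1
eef_pos: [0.6226, -0.2593, 0.0781]
tool_rot: [0.431, 0.746, -0.259, 0.436]
ft_force: [0.8, 0.5, -1.8]
grip_width: 0.0662
grasp_force: 68.1
```

>>> send_rows(
  steps="-1 0 0 0 0 0 0;-1 0 0 0 0 0 0;-1 0 0 0 0 0 0;-1 0 0 0 0 0 0;-1 0 0 0 0 0 0",
)

```text
clock: 21.52
eef_pos: [0.6224, -0.2572, 0.0797]
tool_rot: [0.431, 0.746, -0.258, 0.438]
ft_force: [-0.6, -0.1, -1.0]
grip_width: 0.0659
grasp_force: 68.8
```

```bash
python3 -c "
from h import *
o,R=st()
Rt=Rn.from_quat([.434,.744,-.257,.438]).as_matrix(); print('dp',(np.array([.6231,-.2586,.0356])-o['eef_pos']).round(4),'rv',to(R,Rt).round(4))
for n in('top','scene'):
  f,P=cloud(n);P=P.reshape(-1,3);f=f.reshape(-1,3).astype(int)
  D=np.hypot(P[:,0]-.488,P[:,1]-.003)
  m=(f[:,0]>f[:,2]+35)&(P[:,2]<.1)&(D<.15); print(n,m.sum(),'brown z',np.percentile(P[m,2],[1,50,99]).round(3),'maxD',D[m].max().round(3))
"
```

```text
t 21.52 p [ 0.6224 -0.2572  0.0797] y [ 0.869  0.495 -0.008] z [ 0.43  -0.762 -0.484] q [-0.05  0.56 -0.61 -0.38 -0.83  0.64] F [-0.6 -0.1 -1. ] w 0.0659 gf 68.8
dp [ 0.0007 -0.0014 -0.0441] rv [ 0.003  -0.0045 -0.0046]
top 68 brown z [0.019 0.028 0.034] maxD 0.051
scene 146 brown z [0.008 0.027 0.032] maxD 0.148
```

>>> send_rows(
  steps="-1 0 0 -0.012 0.003 -0.004 -0.004;-1 0 0 -0.012 0 0 0;-1 0 0 -0.01 0 0 0;-1 0 0 -0.006 0 0 0;-1 0 0 -0.0035 0 0 0",
)

```text
clock: 22.03
eef_pos: [0.6224, -0.2581, 0.0357]
tool_rot: [0.434, 0.744, -0.258, 0.438]
ft_force: [-2.9, 3.0, 7.9]
grip_width: 0.0658
grasp_force: 69.8
```

>>> send_rows(
  steps="-1 0 0 -0.001 0 0 0;-1 0 0 0 0 0 0;1 0 0 0 0 0 0;1 0 0 0 0 0 0;1 0 0 0 0 0 0",
)

```text
clock: 22.45
eef_pos: [0.6229, -0.2581, 0.0352]
tool_rot: [0.435, 0.744, -0.257, 0.438]
ft_force: [0.1, 1.1, 0.4]
grip_width: 0.0856
grasp_force: 0.0
```

>>> send_rows(
  steps="1 0 0 0 0 0 0;1 0 0 0 0 0 0;1 -0.0043 0.0076 0.0048 0 0 0;1 -0.0043 0.0076 0.0048 0 0 0;1 -0.0043 0.0076 0.0048 0 0 0",
)

```text
clock: 22.87
eef_pos: [0.609, -0.2346, 0.0495]
tool_rot: [0.435, 0.744, -0.257, 0.438]
ft_force: [0.2, 0.4, -0.3]
grip_width: 0.085
grasp_force: 0.0
```

>>> send_rows(
  steps="1 -0.0086 0.0152 0.0096 0 0 0;1 -0.0086 0.0152 0.0096 0 0 0;1 -0.0086 0.0152 0.0096 0 0 0;1 -0.0086 0.0152 0.0096 0 0 0;1 -0.0086 0.0152 0.0096 0 0 0",
)

```text
clock: 23.28
eef_pos: [0.5658, -0.1579, 0.0983]
tool_rot: [0.434, 0.744, -0.257, 0.438]
ft_force: [0.1, 1.0, -1.0]
grip_width: 0.0856
grasp_force: 0.0
```

>>> send_rows(
  steps="1 -0.01 0 0.03 0 0 0;1 -0.01 0 0.03 0 0 0;1 -0.01 -0.02 0.03 0 0 0;1 -0.01 -0.02 0.03 0 0 0;1 0 0 0 0 0 0",
)

```text
clock: 23.7
eef_pos: [0.5267, -0.2005, 0.2245]
tool_rot: [0.437, 0.741, -0.255, 0.442]
ft_force: [-0.0, -0.4, 1.1]
grip_width: 0.0853
grasp_force: 0.0
```

```bash
python3 -c "
from h import *
o,R=st()
f,P=cloud('scene');g,T=cloud('top')
Q=T.reshape(-1,3);Q=Q[(Q[:,2]>.06)&(Q[:,2]<.1)&(abs(Q[:,0]-.614)<.06)&(abs(Q[:,1]+.244)<.06)]
print(len(Q), cv2.minEnclosingCircle(Q[:,:2].astype(np.float32)) if len(Q) else '',Q[:,2].max() if len(Q) else '')
cv2.imwrite('pics/e.png',np.hstack([cv2.resize(f[80:300,200:420],(400,400)),cv2.resize(g[140:310,260:430],(400,400))])[...,::-1])"
```

```text
t 23.7 p [ 0.5267 -0.2005  0.2245] y [0.873 0.488 0.008] z [ 0.432 -0.765 -0.478] q [ 0.08  0.12 -0.69  0.09 -0.92  0.81] F [-0.  -0.4  1.1] w 0.0853 gf 0.0
249 ((0.6167250275611877, -0.24414311349391937), 0.03474179655313492) 0.08512898367914934
```

View pics/e.png

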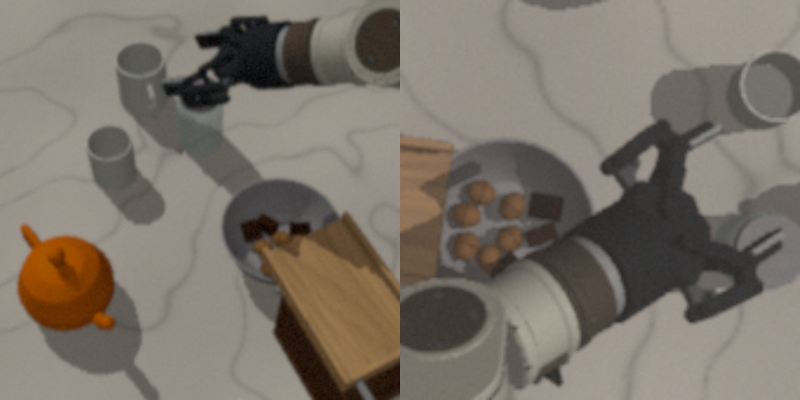

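In the bowl I count six walnuts (482,190; 466,214; 512,206; 466,247; 508,238; 490,257) and three chocolates. The cup stands upright and empty at (770,87), and the gripper touches nothing. Handing in.

>>> send_rows(
  steps="1 0 0 0 0 0 0;1 0 0 0 0 0 0;1 0 0 0 0 0 0;1 0 0 0 0 0 0;1 0 0 0 0 0 0",
)

```text
clock: 24.22
eef_pos: [0.5266, -0.199, 0.216]
tool_rot: [0.434, 0.745, -0.258, 0.437]
ft_force: [0.7, 0.6, 0.5]
grip_width: 0.0854
grasp_force: 0.0
```

```bash
python3 -c "
from h import *
print(job_done())"
```

```text
the job is handed in; nothing more can be done
None
```

I handed the job in at 24 s: all three chocolates and six walnuts are in the bowl, the board is level, and the empty cup stands upright where it started; the hand-in call returned no verdict.

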